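# Clamp a strip boat with the detented torque knob

### The job

Slide the black strip boat along its channel in the clamping nest until it is fully home against the end stop. Then turn the bar-shaped torque knob clockwise (seen from above) until it clicks past its detent and stays there, so that the hold-down jaw is down over the boat. Leave the boat home in its channel, let go of everything, and do not disturb the other things on the bench.

Things in the scene. Friction and masses are not known exactly. Their poses are not given: they have to be found in the camera images.
- clamp_nest: Clamping nest, fixed, place and yaw vary; aluminium plate 145x190x12 mm with a channel. Origin: bench height, under the boat's centre when home. y: along the channel to the end stop; x: from channel to clamp post; z up. In mm: plate x -48..97, y -80..110; channel floor z 12, 61 wide between rails (tops z 20); grey post 46x52 round x 70, y 20, top z 58, carrying the knob.
- stop_face (a point): Middle of the end stop's face, at x 0, y 95, z 20 mm in the nest's frame: a steel bar 85 mm wide (x), 14 mm thick, top at z 28 mm, across the channel's +y end. The home boat's leading end touches this face.
- boat_center (a point): Centre (half-way up) of the loose black strip boat, a flat frame 56x190x9 mm, about 0.12 kg, with a copper-coloured strip; lies in the channel, starts pulled back 25 to 60 mm from the stop. Home: x 0, y 0, z 16.5 mm in the nest's frame. Its tail end then still juts 15 mm past the plate's -y edge, its underside 12 mm above the bench. Slides with 0.5 to 1.5 N.
- boat: The same boat; origin at the centre of its underside, z up, y along its length, pointing to the stop.
- jaw_pad (a point): Middle of the underside of the hold-down jaw's rubber pad (22 mm in x, 34 mm in y), at x -6, y 20 mm in the nest's frame. It hangs over the channel on an arm from the post, at z 36 mm when the knob is at 0; the knob lowers it evenly to z 21.5 mm, just over the boat. The arm's top is never above z 54 mm.
- knob_center (a point): Centre of the black bar of the torque knob, on its vertical turning axis, half-way up the bar: x 70, y 20, z 73 mm in the nest's frame. The bar is 110 mm long, 16 mm wide, 20 mm high (z 63..83), with a round hub of 32 mm diameter in the middle. Push it at the side of either end, or grasp it across its width.
- torque_knob (a joint): Knob angle, rad, grows clockwise from above. 0: bar along the nest's y axis; 1.571 (hard stop): across the channel. Starts at 0 to 0.4 and stays where left (friction 0.02 N m). The detent resists from 0.73, up to about 0.25 N m (5 to 6 N near the bar's end), crest at 1.15: short of it the bar springs back to about 0.73, past it the bar snaps on by itself to about 1.57 and is held.
- magazine: Bystander: white slotted strip magazine, 58 x 201 x 62 mm, loose, on the right of the bench; origin at the centre of its underside.
- spare_boat: Bystander: aluminium strip boat, 60 x 210 x 9 mm, loose, lying at the left front of the bench; origin at the centre of its underside.
- pad: Bystander: small note pad, 60 x 105 x 12 mm, loose, lying behind the nest; origin at the centre of its underside.
- loupe: Bystander: folding loupe, 52 x 30 x 16 mm, loose, at the right; origin at the centre of its underside.

How it is judged (in metres and radians):
On the way, in this order (a step that is already met when the one before it is completed fails the run):
1. the boat is home against the stop while the knob has not yet been turned past its detent (y of boat_center in the frame of clamp_nest between -0.004 and 0.004 m and x of boat_center in the frame of clamp_nest between -0.006 and 0.006 m and z of boat_center in the frame of clamp_nest between 0.0135 and 0.0195 m and angle between the y axis of boat and the y axis of clamp_nest, either way round below 0.06 rad and value of joint torque_knob below 1 rad), for 0.2 s.
2. the knob has clicked past its detent with the boat home (y of boat_center in the frame of clamp_nest between -0.004 and 0.004 m and x of boat_center in the frame of clamp_nest between -0.006 and 0.006 m and z of boat_center in the frame of clamp_nest between 0.0135 and 0.0195 m and angle between the y axis of boat and the y axis of clamp_nest, either way round below 0.06 rad and value of joint torque_knob above 1.35 rad), for 0.2 s.
At the end, for the whole second after the job is handed in: The boat lies flat in its channel, at most 4 mm from home along it (and within 6 mm sideways, 3 mm in height, 0.06 rad), at rest; the knob stands past its detent (beyond 1.35 rad). None of the four bystanders has moved more than 20 mm (all of step 2 and linear speed of boat below 0.01 m/s); the robot touches nothing.
It fails at once if the magazine is moved more than 20 mm (distance of magazine from where it was at the start of the episode above 0.02 m).
It fails at once if the spare boat is moved more than 20 mm (distance of spare_boat from where it was at the start of the episode above 0.02 m).
It fails at once if the note pad is moved more than 20 mm (distance of pad from where it was at the start of the episode above 0.02 m).
It fails at once if the loupe is moved more than 20 mm (distance of loupe from where it was at the start of the episode above 0.02 m).
It also fails if it takes over 48 s, if anything falls off the work surface, if the arm or the gripper's body presses on something with over 40 N, if the wrist force passes 120 N, or if a joint passes its speed limit or range.

### The arm

A 6-joint arm with a two-finger parallel gripper is mounted at the origin on a cart in front of the work surface, level with it; the furniture and walls round the work are solid. World frame = base frame: x ahead of the robot, y to its left, z up, the work surface at z = 0. Lengths are in mm, angles in rad, forces in N, time in s.
With the tool pointing down it reaches from about 275 to 1000 mm from the base axis. Payload 8.4 kg.
Tool frame: the origin (TCP) lies between the finger pads; the fingertips stand 11 mm ahead of it and the grasp point (between the pads) lies 8 mm behind it; z points along the fingers, y is the direction in which the jaws open and shut (so a half turn about z gives the same grasp; the last joint's range is limited). The gripper opens to 85 mm and grips with 20 to 120 N. Pads are 22 mm wide; open, the fingers measure 114 mm over their backs; the gripper's body (76 mm by 85 mm) begins 54 mm behind the grasp point. The pads swing forward as they close: fully open they stand 13 mm farther back than shut.
Start: joints at [1.335, 0.353, 1.633, -0, 1.155, -0.002], TCP at [144.796, 607.999, 242.281] pointing down, gripper open.
Joint ranges: [-2.63, 2.63], [-0.92, 2.1], [0.06, 2.66], [-1.3, 4.44], [0, 2.69], [-3.02, 3.02]. Speed limits (rad/s): [2.22, 2.22, 2.79, 3.14, 3.14, 3.14].

### API

Orientations are given as [roll, pitch, yaw] about the fixed x, y, z axes, in that order (R = Rz(yaw) Ry(pitch) Rx(roll)).
In Python, from rig import r, eyes gives the robot as it stands. The module is installed in compiled form; this text tells all that it offers.
- The arm moves only by the tool servo_tool, never from a script. Its argument "rows" is a list of rows, each a list of 3 entries, a list of its own where there are three numbers: the shift along the world's x, y, z in cm, then the turn about the world's z in rad, then the finger opening in cm, from 0 to 8.54. A call has 1 to 5 rows; each row shifts and turns the commanded pose from where the row before left it; what a row does not reach is not made up. A row lasts 1/12 s, in which the tool goes at most 41.7 mm and 7.16 degrees, less where a joint would pass 70% of its speed; a pose out of reach is approached as far as the arm can. A call is refused whole if a number of a shift passes 4.17 or a number of a turn 0.125, either way. A call with a gripper value outside its range is refused whole. The fingers move at their own pace and stop on an object; "squeeze" is the grip in N (left out, the last holds). Time passes only in rows, so rows that do not move let the fingers close. It gives the time, the measured TCP pose, the force and the opening at its end, in the units of the state.
- r.sense(): the state, without advancing time (a new reading comes with each control period).
- eyes.grab_frame(name): name is "side" or "top" or "wrist"; returns a dict with "frame" (384x512x3 uint8, red, green, blue), "depth" (384x512 float32, mm along the optical axis (not along the pixel's ray), 0 where there is no reading), "vertical_fov" (degrees; the focal length in pixels is half the picture's height over the tangent of half this angle, whatever the lens; pixels are square), "cx", "cy" (the principal point, pixels), "camera_from_world" (4x4, takes a point from world to camera coordinates); the wrist camera has in their place "hand_eye" (4x4, takes a point from camera to tool coordinates, whose origin is the TCP and whose axes are the flange's). Camera axes: x right, y down, z forward; pixel columns grow to the right and rows downward; lengths in mm; the calibration is good to about 2 mm. A picture is of the moment at which its call begins: read the wrist's pose just before it.
- r.sign_off(): hands the job in, once; it reports no verdict.
The state is a dict: "clock": time; "qpos": joint angles; "qvel": joint speeds; "joint_efforts": joint torques, N m; "eef_pos": TCP position; "tcp_rot": TCP orientation; "contact_force": force on the tool from outside, world axes, zero at the start; "wrist_torque": the same for the moment, N m; "opening": opening from 0.0 (shut) to 1.0 (fully open).
Only numpy, scipy, OpenCV 4.12 (cv2) and the standard library are available. Lean on these libraries where they do the work, as an engineer would, in place of code of your own. Each camera call takes 0.05 s, during which the arm holds its last target.

## Working session

There is one attempt and no reset: what is moved stays moved. The work goes in short steps, Python scripts to look and compute and a tool call to move; the robot and the scene stay as the last step left them, time stands still between calls to the robot, and variables do not carry over. Pictures are saved under pics/ and viewed, and the job is handed in when it is done.

Besides the shell and the picture viewer there is one more tool, called after "Emit:" as a command line: name --argument value ..., lists and objects as JSON in quotes. servo_tool: Moves the arm, as the interface text tells. Its arguments: {"type":"object","properties":{"rows":{"type":"array"},"squeeze":{"type":"number"}},"required":["rows"]}

```bash
mkdir -p pics
python3 - <<'E'
from rig import r,eyes
import cv2,numpy as np
print(r.sense())
for n in("top","side","wrist"):
    f=eyes.grab_frame(n); np.savez(f"pics/{n}0.npz",**f)
    cv2.imwrite(f"pics/{n}0.png",cv2.resize(f["frame"][:,:,::-1],(768,576)))
    print(n,f["vertical_fov"],f["cx"],f["cy"],f.get("camera_from_world",f.get("hand_eye")))
E
```

```text
{'clock': 0.0, 'qpos': array([ 1.33457570e+00,  3.53614000e-01,  1.63416249e+00,  1.27707209e-05,
        1.15518335e+00, -2.39456112e-03]), 'qvel': array([-8.92540642e-04, -1.05614346e-03, -4.73565161e-05, -2.95761946e-04,
        1.19972879e-03,  2.53260393e-04]), 'joint_efforts': array([-3.02638633e-03, -6.05241895e+01, -3.42057252e+01, -2.23430202e-04,
        9.31601564e-03,  2.38924656e-05]), 'eef_pos': array([144.69610642, 607.53644441, 241.57085788]), 'tcp_rot': array([-3.14022550e+00, -1.49502584e-05,  2.90776142e+00]), 'contact_force': array([ 0.35243786,  0.69190277, -0.2014186 ]), 'wrist_torque': array([ 0.00411373,  0.06820033, -0.03137365]), 'opening': 0.9993745390764203}
top 55.8755010458582 257.7643845201158 189.3014022941942 [[ 2.76951381e-02 -9.99606561e-01  4.43876237e-03 -6.19492555e+01]
 [-9.80527892e-01 -2.80296421e-02 -1.94369217e-01  5.62845463e+02]
 [ 1.94417161e-01  1.03075198e-03 -9.80918399e-01  1.13078046e+03]
 [ 0.00000000e+00  0.00000000e+00  0.00000000e+00  1.00000000e+00]]
side 42.88272455864144 248.26951493448007 190.21425166457496 [[ 9.08457524e-01 -4.17844657e-01 -1.05246906e-02 -5.03652054e+02]
 [-2.87823606e-01 -6.07116474e-01 -7.40653198e-01  2.09080242e+02]
 [ 3.03088268e-01  6.75881225e-01 -6.71805085e-01  1.51405034e+03]
 [ 0.00000000e+00  0.00000000e+00  0.00000000e+00  1.00000000e+00]]
wrist 66.2471933514693 253.06805364650307 192.62038707179832 [[ 7.22427126e-05 -9.62019483e-01 -2.72980786e-01  6.92551641e+01]
 [ 9.99999996e-01  8.41247981e-05 -3.18226885e-05  9.08128305e-01]
 [ 5.35784998e-05 -2.72980782e-01  9.62019485e-01 -1.31572036e+02]
 [ 0.00000000e+00  0.00000000e+00  0.00000000e+00  1.00000000e+00]]
```

View pics/top0.png

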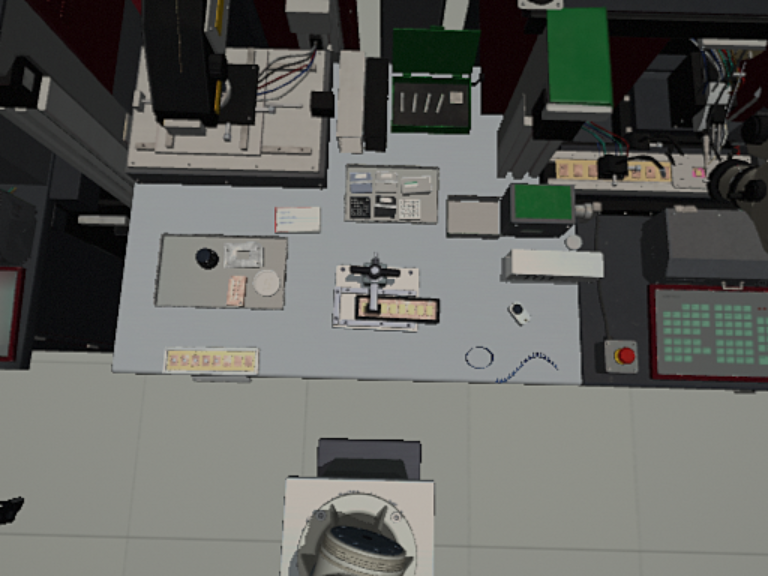

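View pics/side0.png

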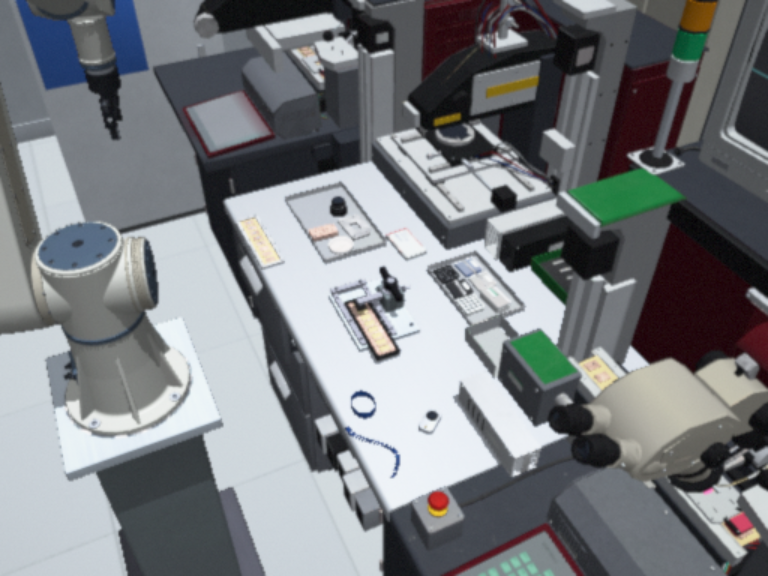

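```bash
cat > h.py <<'E'
import numpy as np,cv2
def load(n): return dict(np.load(f"pics/{n}.npz"))
def foc(f): return 192/np.tan(np.radians(float(f["vertical_fov"]))/2)
def T(f,pose=None):
    if "camera_from_world" in f: return np.linalg.inv(f["camera_from_world"])
    from scipy.spatial.transform import Rotation as R
    M=np.eye(4);M[:3,:3]=R.from_euler("xyz",pose[3:]).as_matrix();M[:3,3]=pose[:3]
    return M@f["hand_eye"]
def onplane(f,uv,z,pose=None):
    W=T(f,pose);uv=np.atleast_2d(uv).astype(float);F=foc(f)
    d=np.c_[(uv[:,0]-f["cx"])/F,(uv[:,1]-f["cy"])/F,np.ones(len(uv))]@W[:3,:3].T
    c=W[:3,3];return c+d*((z-c[2])/d[:,2])[:,None]
def cloud(f,pose=None):
    W=T(f,pose);F=foc(f);v,u=np.mgrid[:384,:512];D=f["depth"]
    P=np.stack([(u-f["cx"])/F*D,(v-f["cy"])/F*D,D],-1);return P@W[:3,:3].T+W[:3,3]
E
python3 - <<'E'
from h import *
f=load("top0")
c=cloud(f)
im=f["frame"][165:230,210:300]
cv2.imwrite("pics/z0.png",cv2.resize(im[:,:,::-1],None,fx=8,fy=8,interpolation=cv2.INTER_NEAREST))
Z=c[...,2]; 
m=(Z[165:230,210:300]); print(np.round(m[::4,::5]).astype(int))
E
```

```text
[[-3  1 -3  0  4 -3 -3  1  2 -6 -1 -4  1 -2  0  2 -3  4]
 [ 1 -3 -2  0 -4  0  2  1 47 -1 -3  3  0 -3  0  1 -3  1]
 [ 1  1  1  1 -1  4 -1  2 57 -3 -4 -4  6  3  2 -4  1  1]
 [ 1 -6  1 10  9 79 11 57 83 53  2 -1 -3 -5  1  2 -2 -3]
 [-3 -1  1  8  9 82 79 81 84 80 81 80 14 14 -3  0  0 -1]
 [-2  1 -1 10 13 13 11 57 73 57 12 11 12 11 -3 -3 -3 -1]
 [-1 -2 -1  9 11 14 11 47 54 51 12  7 16 12  0 -2 -4 -2]
 [ 3  2  3 30 21 20 20 17 53 18 21 21  9 10  0 -4  0 -1]
 [ 3  1  3 24 12 14 19 16 54 21  7  9 12 14  2 -1 -1  0]
 [ 0  2  1 28  8  6 15 20 50 18 19 15 16 19 18 16 17 -1]
 [ 0  0  0 27 12  7 16 43 51 20 16 15 17 23 18 21 17  5]
 [ 0  0 -1 29  9  9 19 21 19 19 19 18 15 21 16 20 14  1]
 [ 2 -1  0 29 15 20 11 21 17 26 21 20 21 25 17 22 20  1]
 [-2 -2  3 14 15 12 11 15 19 21 15 22 18 18  4 -1 -2  2]
 [ 1 -4  2  2  1  4  0 -1  0  3  2  0 -3 -1 -2 -7  0 -3]
 [ 1 -2 -4  2 -2  0  3 -3  3 -3 -3 -3  1  4 -2  3 -2 -4]
 [ 0  0  1 -2 -1 -1  0 -4 -1 -3 -1 -2 -5 -2 -2  0  1  2]]
```

View pics/z0.png

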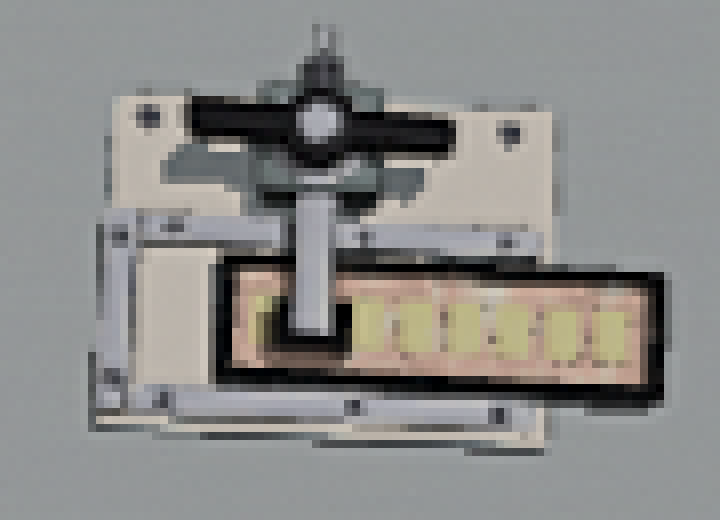

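Run:
```python
from h import *
f=load("top0")
def p(u,v,z): 
    q=onplane(f,(210+u/8-.5,165+v/8-.5),z)[0]; return q.round(1)
print("knob",p(320,122,83)); a,b=p(190,115,83),p(455,137,83);print("bar ends",a,b,np.degrees(np.arctan2(*(a-b)[:2])))
for n,q in dict(tl=(217,258),tr=(663,273),br=(661,404),bl=(217,383)).items(): print("boat",n,p(*q,21))
for q in((132,215),(124,405)): print("stopface",p(*q,28))
for q in((112,95),(552,110),(545,445),(92,430)):print("plate",p(*q,12))
c=cloud(f); 
m=(c[...,2]>70)&(c[...,2]<95); m[:165]=0;m[230:]=0;m[:,:210]=0;m[:,300:]=0
print("hub cloud",m.sum(),c[m].mean(0)); print(cv2.minAreaRect(c[m][:,:2].astype(np.float32)))
# boat by mask: black, at height 12..25
g=f["frame"].max(-1); roi=np.zeros_like(m); roi[195:218,235:296]=1
```

```text
knob [589.4 -18.7  83. ]
bar ends [590.8  33.6  83. ] [584.8 -73.1  83. ] 3.2184912337760947
boat tl [543.7  24.2  21. ]
boat tr [ 542.6 -163.1   21. ]
boat br [ 487.3 -162.8   21. ]
boat bl [490.9  22.1  21. ]
stopface [559.7  60.1  28. ]
stopface [479.7  59.8  28. ]
plate [614.7  72.4  12. ]
plate [ 613.5 -115.9   12. ]
plate [ 469.9 -115.3   12. ]
plate [470.8  74.1  12. ]
hub cloud 207 [587.28895586 -18.42518926  81.06112711]
((587.9483032226562, -18.5445556640625), (29.131746292114258, 106.49860382080078), 4.759387969970703)
```

View pics/wrist0.png

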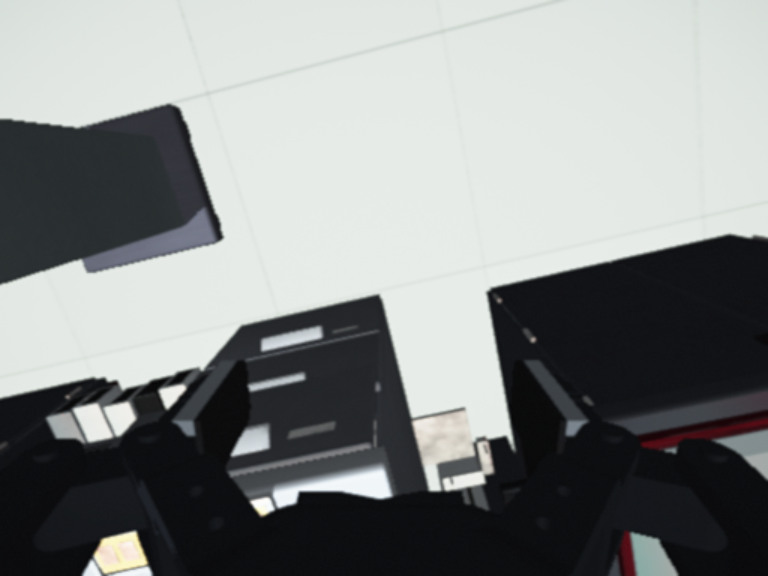

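Emit:
servo_tool --rows '[[[1.6,-3.5,0],0.117,0],[[1.6,-3.5,0],0.117,0],[[1.6,-3.5,0],0,0],[[1.6,-3.5,0],0,0],[[1.6,-3.5,0],0,0]]' --squeeze 60

```text
clock: 0.57
eef_pos: [225.0, 431.2, 242.0]
tcp_rot: [-3.141, -0.0, -3.141]
contact_force: [0.8, 0.0, 0.1]
opening: 0.296
```

Emit:
servo_tool --rows '[[[1.6,-3.5,0],0,0],[[1.6,-3.5,0],0,0],[[1.6,-3.5,0],0,0],[[1.6,-3.5,0],0,0],[[1.6,-3.5,0],0,0]]'

```text
clock: 0.98
eef_pos: [305.0, 256.2, 242.3]
tcp_rot: [3.142, 0.0, -3.141]
contact_force: [1.4, 0.2, -0.1]
opening: 0.001
```

Emit:
servo_tool --rows '[[[1.6,-3.5,0],0,0],[[1.6,-3.5,0],0,0],[[1.6,-3.5,0],0,0],[[1.6,-3.5,0],0,0],[[1.6,-3.5,0],0,0]]'

```text
clock: 1.4
eef_pos: [385.0, 81.1, 242.4]
tcp_rot: [3.141, 0.001, -3.141]
contact_force: [0.8, 1.1, -0.1]
opening: -0.001
```

Emit:
servo_tool --rows '[[[1.4,-3.8,0],0,0],[[1.4,-3.8,0],0,0],[[1.4,-3.8,0],0,0],[[1.4,-3.8,0],0,0],[[1.4,-3.8,0],0,0]]'

```text
clock: 1.82
eef_pos: [454.9, -109.2, 242.3]
tcp_rot: [3.142, 0.0, 3.141]
contact_force: [0.7, 0.8, 0.7]
opening: -0.001
```

Run:
```python
from rig import r,eyes
import cv2,numpy as np
s=r.sense();f=eyes.grab_frame("wrist"); np.savez("pics/w1.npz",pose=np.r_[s["eef_pos"],s["tcp_rot"]],**f)
print(s["eef_pos"],s["contact_force"])
cv2.imwrite("pics/w1.png",cv2.resize(f["frame"][:,:,::-1],(768,576)))
```

```text
[ 454.91340254 -109.21178829  242.29200073] [0.69542808 0.84831659 0.7129583 ]
```

View pics/w1.png

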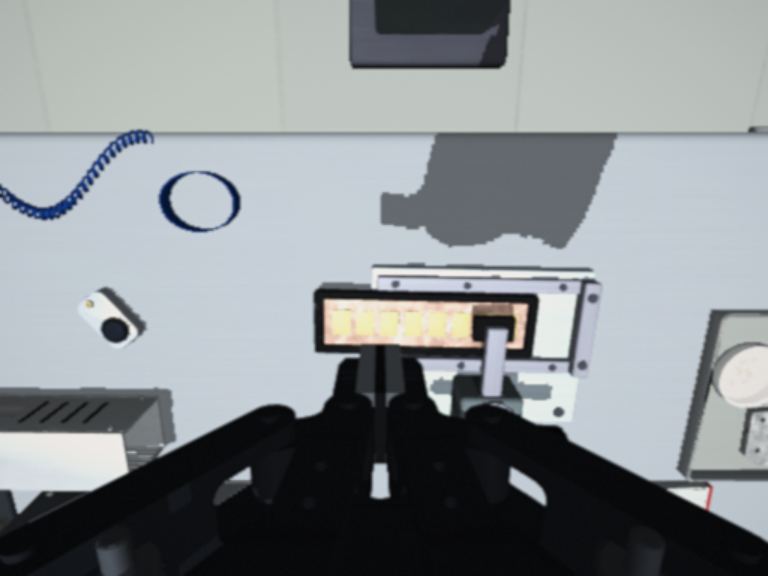

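Run:
```python
from h import *
f=load("w1");P=f["pose"]
def p(u,v,z): return onplane(f,(u/1.5-.17,v/1.5-.17),z,P)[0].round(1)
for q in((315,287),(315,352),(538,294),(533,358)):print("boat",p(*q,21))
for q in((580,282),(574,374)):print("stop",p(*q,28))
for q in((373,267),(594,270)):print("plate",p(*q,12))
print("loupe",p(112,318,10),"mag corner",p(160,390,62),p(130,460,62))
```

```text
boat [ 484.1 -162.1   21. ]
boat [ 542.6 -164.5   21. ]
boat [490.2  23.5  21. ]
boat [548.3  24.9  21. ]
stop [478.  54.  28.]
stop [560.1  59.   28. ]
plate [ 469.2 -114.1   12. ]
plate [471.8  72.   12. ]
loupe [ 515.3 -342.1   10. ] mag corner [ 556.7 -281.    62. ] [ 620.8 -314.5   62. ]
```

Emit:
servo_tool --rows '[[[2.0,-3.0,-1.5],0,0],[[2.0,-3.0,-1.5],0,0],[[2.1,-3.0,-1.5],0,0],[[0,0,-4],0,0],[[0,0,-4],0,0]]'

```text
clock: 2.28
eef_pos: [517.9, -199.2, 116.9]
tcp_rot: [-3.14, 0.004, 3.14]
contact_force: [-0.3, 0.9, -0.7]
opening: -0.001
```

Emit:
servo_tool --rows '[[[0,0,-4],0,0],[[0,0,-3],0,0],[[0,0,-1.8],0,0],[[0,0,-1],0,0],[[0,0,0],0,0]]'

```text
clock: 2.7
eef_pos: [514.4, -196.4, 17.2]
tcp_rot: [3.14, -0.004, -3.141]
contact_force: [-0.9, 0.4, 0.4]
opening: -0.001
```

Run:
```python
from rig import r,eyes
import cv2,numpy as np
s=r.sense();f=eyes.grab_frame("wrist"); np.savez("pics/w2.npz",pose=np.r_[s["eef_pos"],s["tcp_rot"]],**f)
print(s["eef_pos"],s["contact_force"])
cv2.imwrite("pics/w2.png",cv2.resize(f["frame"][:,:,::-1],(768,576)))
```

```text
[ 514.38876911 -196.3935547    17.19048493] [-0.87657819  0.41362166  0.41433149]
```

View pics/w2.png

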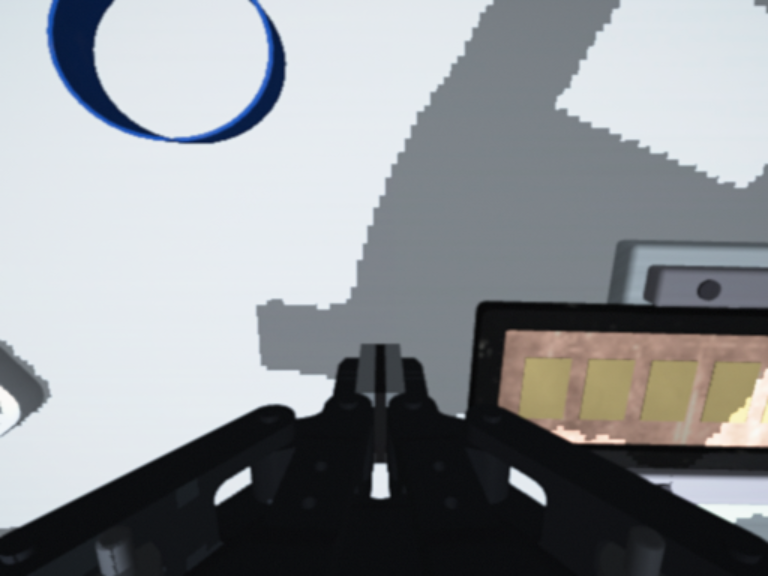

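Emit:
servo_tool --rows '[[[0,0.7,0],0,0],[[0,0.7,0],0,0],[[0,0.5,0],0,0],[[0,0.5,0],0,0],[[0,0.5,0],0,0]]'

```text
clock: 3.17
eef_pos: [516.5, -167.5, 20.3]
tcp_rot: [-3.141, 0.002, -3.141]
contact_force: [0.9, -1.4, 1.8]
opening: -0.003
```

Emit:
servo_tool --rows '[[[0,0.5,0],0,0],[[0,0.4,0],0,0],[[0,0.4,0],0,0],[[0,0.3,0],0,0],[[0,0,0],0,0]]'

```text
clock: 3.58
eef_pos: [515.5, -151.3, 19.1]
tcp_rot: [3.141, -0.001, -3.141]
contact_force: [-0.6, 0.3, 0.0]
opening: 0.001
```

Run:
```python
from rig import r,eyes
import cv2,numpy as np
s=r.sense();f=eyes.grab_frame("wrist"); np.savez("pics/w3.npz",pose=np.r_[s["eef_pos"],s["tcp_rot"]],**f)
print(s["eef_pos"],s["contact_force"])
cv2.imwrite("pics/w3.png",cv2.resize(f["frame"][:,:,::-1],(768,576)))
```

```text
[ 515.52766181 -151.33850749   19.11057792] [-0.63577226  0.33822597  0.04842165]
```

View pics/w3.png

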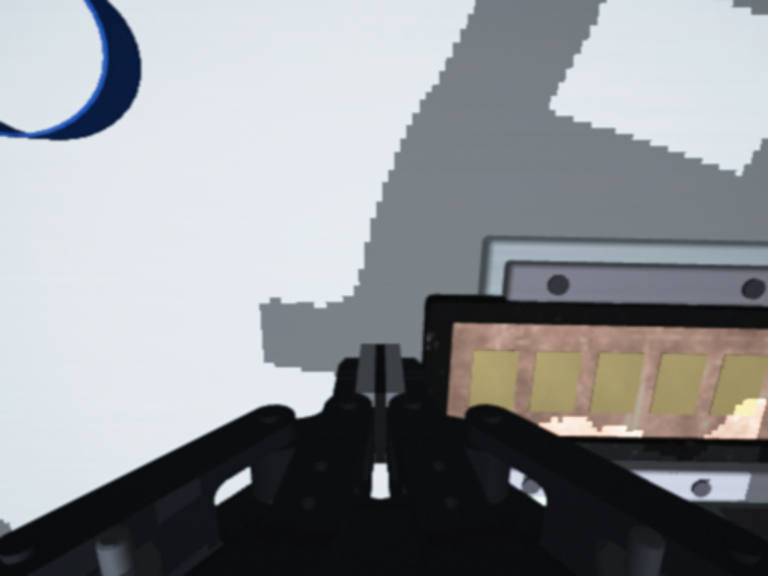

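Run:
```python
from h import *
for n,qs in(("w2",((478,303),(470,412))),("w3",((426,296),(424,410)))):
    f=load(n);P=f["pose"]
    for q in qs: print(n,onplane(f,(q[0]/1.5-.17,q[1]/1.5-.17),21,P)[0].round(1))
f=load("w3");print("plate edge",onplane(f,(484/1.5,240/1.5),12,f["pose"])[0])
```

```text
w2 [ 486.  -165.7   21. ]
w2 [ 523.3 -166.1   21. ]
w3 [ 485.5 -136.3   21. ]
w3 [ 524.9 -135.9   21. ]
plate edge [ 469.71142255 -117.43717138   12.        ]
```

Emit:
servo_tool --rows '[[[0,0.2,0],0,0],[[0,0.15,0],0,0],[[0,0,0],0,0],[[0,0,0],0,0]]'

```text
clock: 3.97
eef_pos: [515.7, -148.5, 19.2]
tcp_rot: [3.142, -0.0, -3.141]
contact_force: [0.3, 0.5, 0.3]
opening: -0.001
```

Emit:
servo_tool --rows '[[[0,0.1,0],0,0],[[0,0,0],0,0],[[0,0,0],0,0]]'

```text
clock: 4.22
eef_pos: [515.8, -147.5, 19.3]
tcp_rot: [-3.142, -0.0, -3.141]
contact_force: [0.4, 0.7, 0.5]
opening: -0.002
```

Emit:
servo_tool --rows '[[[0,0.1,0],0,0],[[0,0,0],0,0],[[0,0,0],0,0]]'

```text
clock: 4.47
eef_pos: [515.8, -146.5, 19.3]
tcp_rot: [3.142, 0.0, -3.141]
contact_force: [0.4, 0.2, -0.2]
opening: -0.003
```

Emit:
servo_tool --rows '[[[0,0.1,0],0,0],[[0,0,0],0,0],[[0,0,0],0,0]]'

```text
clock: 4.72
eef_pos: [516.0, -146.0, 19.4]
tcp_rot: [-3.141, 0.0, -3.141]
contact_force: [-0.8, -5.2, -0.4]
opening: -0.004
```

Emit:
servo_tool --rows '[[[0,0.1,0],0,0],[[0,0,0],0,0],[[0,0,0],0,0]]'

```text
clock: 4.97
eef_pos: [516.2, -145.8, 19.5]
tcp_rot: [-3.14, 0.001, -3.141]
contact_force: [-1.9, -11.4, -0.0]
opening: 0.0
```

Run:
```python
from rig import r,eyes
import cv2,numpy as np
s=r.sense();f=eyes.grab_frame("wrist"); np.savez("pics/w4.npz",pose=np.r_[s["eef_pos"],s["tcp_rot"]],**f)
print(s["eef_pos"],s["contact_force"])
cv2.imwrite("pics/w4.png",cv2.resize(f["frame"][:,:,::-1],(768,576)))
f=eyes.grab_frame("top");np.savez("pics/t4.npz",**f)
cv2.imwrite("pics/t4.png",cv2.resize(f["frame"][165:230,210:300,::-1],None,fx=8,fy=8,interpolation=cv2.INTER_NEAREST))
```

```text
[ 516.19516806 -145.78737525   19.48914662] [ -1.9045071  -11.38874589  -0.03154726]
```

View pics/w4.png

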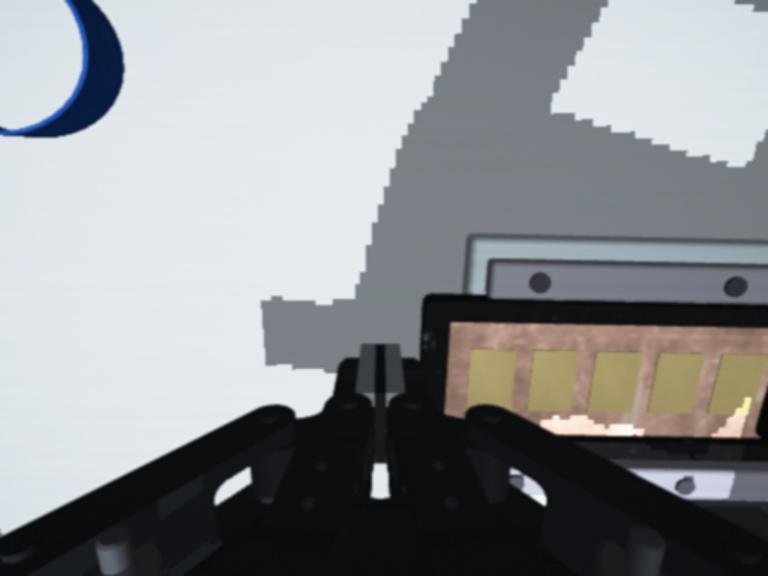

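View pics/t4.png

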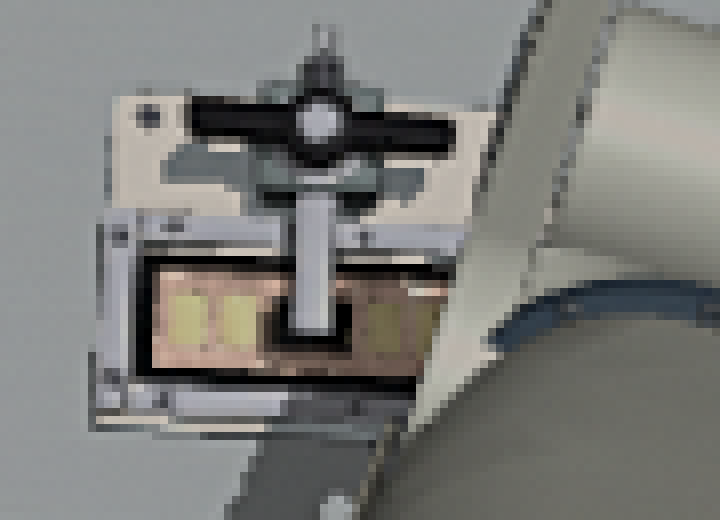

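Emit:
servo_tool --rows '[[[0,-0.7,0],0,0],[[0,-1.3,0],0,0],[[0,0,3],0,0],[[0,0,4],0,0],[[0,0,4],0,0]]'

```text
clock: 5.48
eef_pos: [514.7, -164.9, 129.6]
tcp_rot: [3.14, -0.003, 3.141]
contact_force: [1.2, -0.2, -0.6]
opening: -0.0
```

Emit:
servo_tool --rows '[[[0,0,2],0,0],[[0.8,3.7,0],0,0],[[0.8,3.7,0],0,0],[[0.8,3.7,0],0,0],[[0.8,3.7,0],0,0]]'

```text
clock: 5.9
eef_pos: [548.1, -15.7, 149.7]
tcp_rot: [3.141, 0.001, 3.14]
contact_force: [0.5, 1.1, -0.3]
opening: 0.002
```

Emit:
servo_tool --rows '[[[0.8,3.0,0],0,0],[[0,1.0,0],0,0],[[0,0,0],0,0],[[0,0,0],0,0]]'

```text
clock: 6.23
eef_pos: [555.5, 23.1, 149.1]
tcp_rot: [-3.141, -0.001, -3.14]
contact_force: [-1.1, 0.0, -1.3]
opening: 0.001
```

Run:
```python
from rig import r,eyes
import cv2,numpy as np
s=r.sense();f=eyes.grab_frame("wrist"); np.savez("pics/w5.npz",pose=np.r_[s["eef_pos"],s["tcp_rot"]],**f)
print(s["eef_pos"],s["qpos"],s["contact_force"])
cv2.imwrite("pics/w5.png",cv2.resize(f["frame"][:,:,::-1],(768,576)))
f=eyes.grab_frame("side");cv2.imwrite("pics/s5.png",cv2.resize(f["frame"][150:270,180:320,::-1],None,fx=5,fy=5))
```

```text
[555.52433292  23.14636264 149.117234  ] [ 3.90735505e-02  3.56116503e-01  1.86446895e+00 -2.72816104e-04
  9.21700359e-01 -1.53311013e+00] [-1.09602718  0.00662772 -1.25039153]
```

View pics/w5.png

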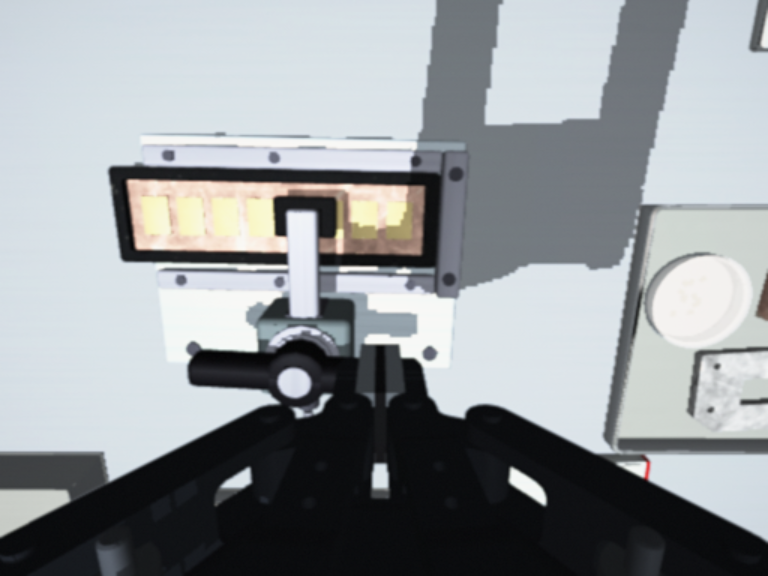

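View pics/s5.png

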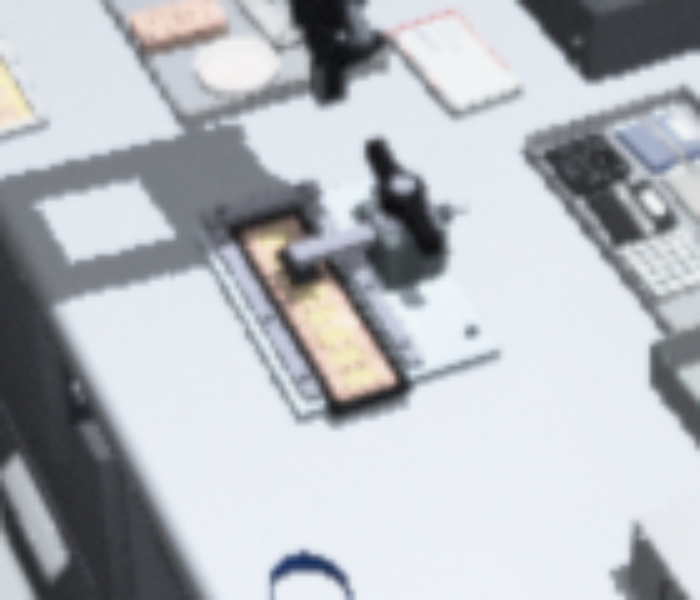

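Emit:
servo_tool --rows '[[[0,0,-3],0,0],[[0,0,-2.5],0,0],[[0,0,-1.3],0,0],[[0,0,-0.3],0,0],[[0,0,0],0,0]]'

```text
clock: 6.75
eef_pos: [555.0, 22.2, 77.5]
tcp_rot: [-3.141, -0.002, 3.14]
contact_force: [-0.6, 0.2, 0.6]
opening: -0.002
```

Run:
```python
from h import *
f=load("w5")
for z in(83,90):print(onplane(f,(295/1.5-.17,382/1.5-.17),z,f["pose"])[0])
from rig import r
s=r.sense();print(s["eef_pos"],s["contact_force"])
h=np.array([588,-17.5]);q=None
for t in np.arange(0.05,1.5,.115):
    n=h+38*np.array([np.sin(t),np.cos(t)])+18*np.array([-np.cos(t),np.sin(t)])
    print(round(t,3),n.round(1),None if q is None else (n-q).round(1)); q=n
```

```text
[590.34992687 -17.95136322  83.        ]
[586.67575862 -16.47012904  90.        ]
[554.99375873  22.21151136  77.46515222] [-0.58366406  0.15262818  0.55801746]
0.05 [571.9  21.4] None
0.165 [576.5  22.9] [4.6 1.6]
0.28 [581.2  24. ] [4.7 1.1]
0.395 [586.   24.5] [4.8 0.5]
0.51 [590.8  24.5] [ 4.8 -0. ]
0.625 [595.6  23.8] [ 4.8 -0.6]
0.74 [600.3  22.7] [ 4.7 -1.1]
0.855 [604.9  21. ] [ 4.5 -1.7]
0.97 [609.2  18.8] [ 4.3 -2.2]
1.085 [613.2  16.2] [ 4.  -2.7]
1.2 [616.9  13. ] [ 3.7 -3.1]
1.315 [620.2   9.5] [ 3.3 -3.5]
1.43 [623.1   5.7] [ 2.9 -3.9]
```

Emit:
servo_tool --rows '[[[0.9,0,0],-0.05,0],[[0.7,0,0],0,0],[[0.46,0.16,0],-0.115,0],[[0.47,0.11,0],-0.115,0],[[0.48,0.05,0],-0.115,0]]'

```text
clock: 7.17
eef_pos: [586.9, 26.4, 79.5]
tcp_rot: [3.141, 0.001, 2.742]
contact_force: [-1.0, 0.4, 0.6]
opening: 0.002
```

Emit:
servo_tool --rows '[[[0.48,0,0],-0.115,0],[[0.48,-0.06,0],-0.115,0],[[0.47,-0.11,0],-0.115,0],[[0,0,0],0,0]]'

```text
clock: 7.5
eef_pos: [602.0, 24.6, 79.6]
tcp_rot: [3.14, 0.002, 2.397]
contact_force: [0.4, -0.9, -0.4]
opening: -0.001
```

Run:
```python
from rig import r,eyes
import cv2,numpy as np
s=r.sense();f=eyes.grab_frame("wrist"); np.savez("pics/w6.npz",pose=np.r_[s["eef_pos"],s["tcp_rot"]],**f)
print(s["eef_pos"],s["contact_force"],s["wrist_torque"])
cv2.imwrite("pics/w6.png",cv2.resize(f["frame"][:,:,::-1],(768,576)))
```

```text
[602.02682875  24.60917085  79.6234267 ] [ 0.42198374 -0.91557665 -0.41215685] [-0.01654805  0.02707332 -0.01825336]
```

View pics/w6.png

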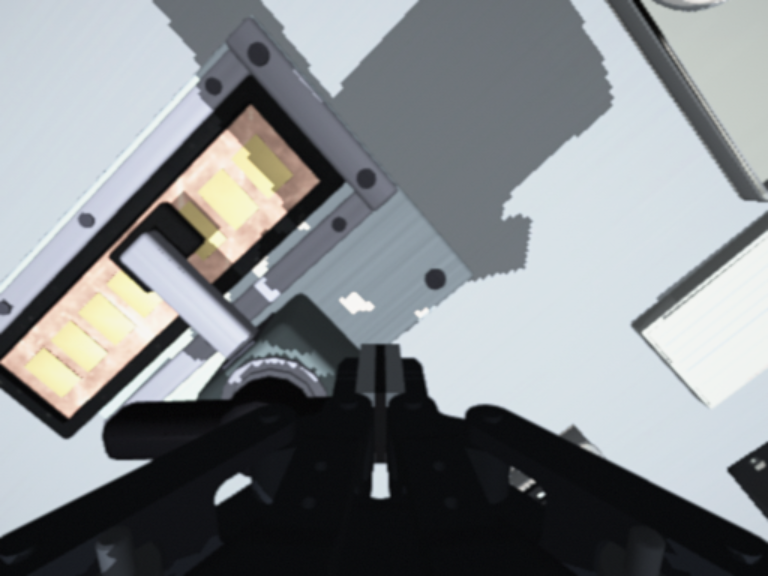

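Emit:
servo_tool --rows '[[[0.45,-0.17,0],-0.115,0],[[0.43,-0.22,0],-0.115,0],[[0.4,-0.27,0],-0.115,0],[[0,0,0],0,0]]'

```text
clock: 7.88
eef_pos: [613.3, 19.2, 78.9]
tcp_rot: [3.141, -0.001, 2.054]
contact_force: [-1.4, 7.5, 0.1]
opening: 0.002
```

Emit:
servo_tool --rows '[[[0.37,-0.31,0],-0.115,0],[[0.33,-0.35,0],-0.115,0],[[0,0,0],0,0],[[0,0,0],0,0]]'

```text
clock: 8.22
eef_pos: [620.1, 11.5, 78.7]
tcp_rot: [3.141, 0.0, 1.833]
contact_force: [0.3, -0.1, 0.2]
opening: 0.003
```

Run:
```python
from rig import r,eyes
import cv2,numpy as np
s=r.sense();f=eyes.grab_frame("wrist"); np.savez("pics/w7.npz",pose=np.r_[s["eef_pos"],s["tcp_rot"]],**f)
print(s["eef_pos"],s["contact_force"],s["wrist_torque"])
cv2.imwrite("pics/w7.png",cv2.resize(f["frame"][:,:,::-1],(768,576)))
```

```text
[620.08265234  11.51526131  78.73539569] [ 0.33708615 -0.10200835  0.21892217] [-0.02045146  0.00310788 -0.00814996]
```

View pics/w7.png

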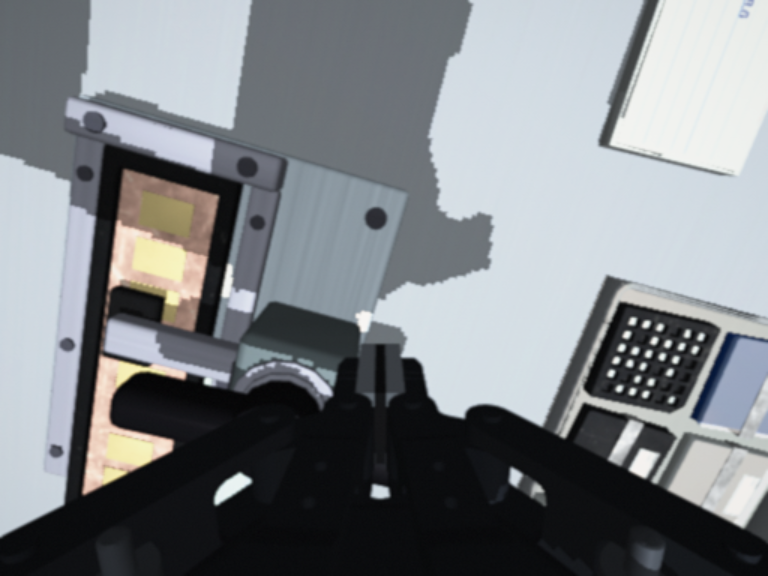

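Emit:
servo_tool --rows '[[[0,0.7,0],0,0],[[0,0.8,0.5],0,0],[[0,0.8,3],0,0],[[0,0.8,4],0,0],[[0,2,3.5],0,0]]'

```text
clock: 8.68
eef_pos: [619.4, 62.6, 189.8]
tcp_rot: [-3.14, 0.0, 1.828]
contact_force: [1.2, 0.2, 0.0]
opening: 0.001
```

Emit:
servo_tool --rows '[[[-1,3,2.5],0,0],[[-2,3,1],0,0],[[-2,3,0],0,0],[[-2,3,0],0,0],[[0,0,0],0,0]]'

```text
clock: 9.1
eef_pos: [546.4, 187.6, 224.0]
tcp_rot: [-3.141, -0.002, 1.832]
contact_force: [-0.2, -0.4, 0.4]
opening: 0.002
```

Run:
```python
from rig import r,eyes
import cv2,numpy as np
s=r.sense();f=eyes.grab_frame("wrist"); np.savez("pics/w8.npz",pose=np.r_[s["eef_pos"],s["tcp_rot"]],**f)
print(s["eef_pos"],s["contact_force"],s["clock"])
cv2.imwrite("pics/w8.png",cv2.resize(f["frame"][:,:,::-1],(768,576)))
f=eyes.grab_frame("top");np.savez("pics/t8.npz",**f)
cv2.imwrite("pics/t8.png",cv2.resize(f["frame"][100:260,70:420,::-1],None,fx=2.25,fy=2.25))
f=eyes.grab_frame("side");cv2.imwrite("pics/s8.png",cv2.resize(f["frame"][:,100:400,::-1],None,fx=1.5,fy=1.5))
```

```text
[546.38805845 187.614778   224.03687926] [-0.2460519  -0.41843609  0.3771189 ] 9.1
```

View pics/w8.png

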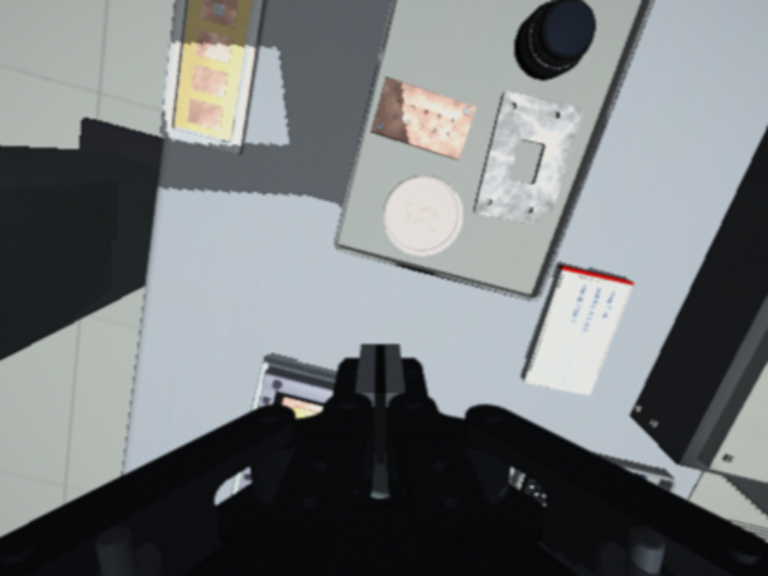

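View pics/t8.png

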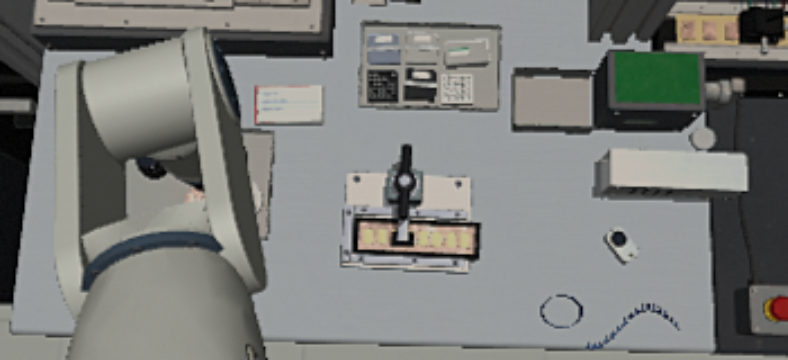

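View pics/s8.png

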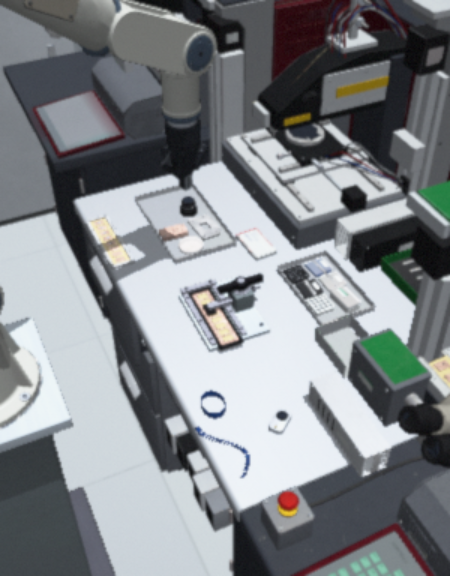

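Knob bar is across the channel (top crop: vertical at col 405, rows 145–220), the boat's lead end is at the stop, and the bystanders look unmoved. A numeric check on boat and bar comes before hand-in.

Run:
```python
from h import *
f=load("t8")
cv2.imwrite("pics/z8.png",cv2.resize(f["frame"][150:230,205:305,::-1],None,fx=7,fy=7,interpolation=cv2.INTER_NEAREST))
c=cloud(f);m=(c[...,2]>70)&(c[...,2]<95);m[:155]=0;m[230:]=0;m[:,:210]=0;m[:,300:]=0
print(cv2.minAreaRect(c[m][:,:2].astype(np.float32)))
a=load("top0")["frame"].astype(int);d=np.abs(a-f["frame"]).max(-1)
def ch(x0,x1,y0,y1): return (d[y0:y1,x0:x1]>40).sum()
print("pad,mag,loupe,spare changes",ch(180,216,135,157),ch(330,405,160,190),ch(335,357,198,220),)
```

```text
((588.9115600585938, -18.608476638793945), (110.27864837646484, 29.203014373779297), 1.1377604007720947)
pad,mag,loupe,spare changes 0 0 0
```

View pics/z8.png

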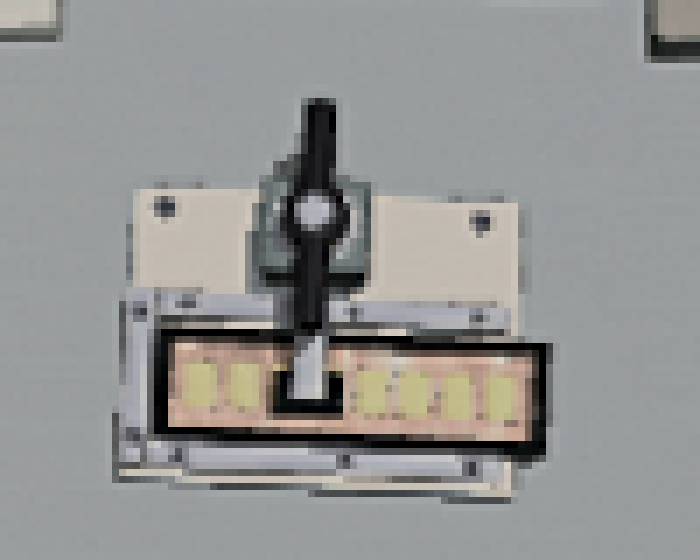

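Run:
```python
from h import *
f=load("t8")
p=lambda u,v,z:onplane(f,(205+u/7-.5,150+v/7-.5),z)[0].round(1)
print(p(153,385,21),p(550,400,21),"stop",p(152,385,28),"plate",p(519,300,12))
from rig import r
s=r.sense();print(s["contact_force"]);r.sign_off()
```

```text
[516.4  57.5  21. ] [ 514.5 -132.2   21. ] stop [515.3  57.4  28. ] plate [ 564.4 -117.2   12. ]
[ 0.406565    0.19950075 -0.43312714]
the job is handed in; nothing more can be done
```

I slid the boat home and turned the knob clockwise past its detent. I then moved the arm clear and handed the job in after about 9 s; no verdict was reported.

- **Boat:** I pushed its tail with closed fingers until the force rose to about 11 N against the stop. In the last top view its lead end is at y 57.5 mm and the stop's face at 57.4 mm. The tail juts 15 mm past the plate's edge, as it should when home.
- **Knob:** I pushed the +y end of the bar round its arc. The force peaked at about 7.5 N, then dropped to zero as the bar snapped on by itself. The bar now lies across the channel, to about 1° in the depth image.
- **Bystanders:** The top image shows no pixel changes at the pad, magazine or loupe. The arm hid the spare boat in that view, so I checked it only by eye in the side view, and the arm never went low near it.
- **Robot:** It touches nothing; the force reading was only noise (under 1 N).

The jaw's height was not measured separately; that it is down follows from the knob's position. No check failed. The early position estimates of the nest differed by 2 to 3 mm between views.

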